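# Undo the left-hand clamp nut

## Robot

A 7-joint arm with a two-finger parallel gripper is mounted at the origin on a cart in front of the work surface, level with it; the furniture and walls round the work are solid. World frame = base frame: x ahead of the robot, y to its left, z up, the work surface at z = 0. Lengths are in m, angles in rad, forces in N, time in s.
With the tool pointing down it reaches from about 0.425 to 0.875 m from the base axis. Payload 4.7 kg.
Tool frame: the origin (TCP) lies at the very end of the fingers, on their centre line; the grasp point (between the pads) lies 19 mm behind it; x points along the fingers, z is the direction in which the jaws open and shut, and the axes are right-handed (so a half turn about x gives the same grasp; the last joint's range is limited). The gripper opens to 87 mm and grips with 3 to 60 N. Pads are 19 mm wide; open, the fingers measure 117 mm over their backs; the gripper's body (75 mm by 190 mm) begins 51 mm behind the grasp point.
Start: joints at [-1.207, 0.321, -0.07, 1.45, 0.023, 1.371, -0.057], TCP at [0.223, 0.611, 0.223] pointing down, gripper open.
Joint ranges: [-2.86, 2.86], [-0.3, 2.09], [-1.38, 1.24], [0.06, 2.45], [-1.56, 4.7], [0.09, 2.05], [-2.69, 2.69]. Speed limits (rad/s): [2.57, 2.57, 3.14, 3.14, 3.14, 3.14, 3.14].

## Interface

Orientations are given as a rotation vector (axis times angle).
In Python, from bench import * gives the robot as it stands.
- The arm moves only by the shell command python3 -m handwheel 'ROWS' [OPENING] [FORCE]. ROWS is JSON, a list of rows, each an object with "xyz": the shift along the world's x, y, z in cm, a list of three; "angular": the turn, a rotation vector about the world's x, y, z in degrees, a list of three. A call has 1 to 5 rows; each row shifts and turns the pose as measured when the row begins; what a row does not reach is not made up. A row lasts 1/12 s, in which the tool goes at most 41.7 mm and 7.16 degrees, less where a joint would pass 70% of its speed; a pose out of reach is approached as far as the arm can. A call with a gripper value outside its range is refused whole. OPENING is the finger opening in cm, from 0 to 8.7, set as the call begins (- or left out, the last holds). The fingers move at their own pace and stop on an object; FORCE is the grip in N (left out, the last holds). Time passes only in rows, so rows that do not move let the fingers close. It gives the time, the measured TCP pose, the force and the opening at its end, in the units of the state.
- get_state(): the state, without advancing time (a new reading comes with each control period).
- get_image(name): name is "side" or "top"; returns a dict with "pixels" (384x512x3 uint8, blue, green, red), "K" (3x3 intrinsics, pixels), "cam_to_world" (4x4, takes a point from camera to world coordinates). Camera axes: x right, y down, z forward; pixel columns grow to the right and rows downward; lengths in m; the calibration is good to about 2 mm. A picture is of the moment at which its call begins. There is no depth.
- close_job(): hands the job in, once; it reports no verdict.
The state is a dict: "time": time; "joint_positions": joint angles; "qd": joint speeds; "joint_torque": joint torques, N m; "position": TCP position; "tool_rot": TCP orientation; "ft_force": force on the tool from outside, world axes, zero at the start; "torque": the same for the moment, N m; "grip_width": opening from 0.0 (shut) to 1.0 (fully open).
Only numpy, scipy, OpenCV 4.12 (cv2) and the standard library are available. Lean on these libraries where they do the work, as an engineer would, in place of code of your own. Each camera call takes 0.05 s, during which the arm holds its last target.

## Task

Free the coupon in the clamp with the left-hand thread, the one whose nut has notched corners, so that it unscrews clockwise seen from above. First move the standing tube out of the way of that nut's bar and leave it standing upright on the bench, then push the bar round to its stop without hitting the tube, and draw the slotted strap all the way back by its pin so that it is off the coupon. Leave the coupon lying in the clamp, the other clamp tight, and the other things where they are.

Things in the scene. Friction and masses are not known exactly. Their poses are not given: they have to be found in the camera images.
- jig_lh: Clamp to be undone, fixed to the bench, at left or right, turned up to 20 degrees: steel base plate 250 x 60 x 12 mm, grey heel block (top 26 mm high) and a 14 mm upright stud, top 74 mm high. Known from the other clamp by its larger nut with a notch down every corner. Origin: on the bench under the stud; x along the plate toward the coupon (plate: x = -135 to +115 mm), z up.
- lh_stud (a point): Point on that stud's axis, 52 mm above the bench. The nut on it is a hexagon 44 mm across flats with notched corners (the mark of a left-hand thread) on a 50 mm round flange; flange underside 36 mm and nut top 60 mm above the bench when tight.
- lh_nut (a joint): Turn of the notched left-hand nut in rad: 0 = tight, grows as it unscrews CLOCKWISE seen from above, 1.75 = its stop. Quick thread: it rises 4 mm per rad. Stiff (0.35 N m, about 4 N near the bar's end) and stays where it is left.
- lh_bar_end (a point): Centre of the 18 mm ball on the end of the notched nut's bar, 99 mm from the stud's axis, 52 mm above the bench when tight. The bar is round, 12 mm thick, level, points radially out from the nut, turns and rises with it; when tight it points 0.17 rad to the left (anticlockwise) of the clamp's x.
- strap_pin (a point): Centre of the upright pin on the loose strap: 12 mm diameter, 30 mm tall (36 to 66 mm above the bench), at first 75 mm behind the stud (clamp's -x side), so about 44 mm are open between nut and pin. Axes as the strap's.
- strap_nose (a point): Middle of the strap's nose edge, which lies 34 mm over the end of the coupon at the start (58 mm ahead of the stud). Fully drawn back it is 17 mm ahead of the stud; the coupon begins 24 mm ahead of it.
- coupon_centre (a point): Centre of the clamped steel weld coupon, 80 x 40 x 14 mm, lying loose on the left-hand clamp's plate (12 to 26 mm above the bench) ahead of the stud, its far end 2 mm from a small fence. It is to stay there.
- tube: The standing piece of steel tube, 60 mm outside diameter, 70 mm tall, about 3 mm wall, origin at the centre of its foot, z up its axis. It stands on the bench on the right side of the left-hand clamp, about 11 cm from its stud, in the way of the bar's clockwise swing. 0.2 to 0.45 kg.
- tube_centre (a point): Centre of that tube, half-way up (35 mm above its foot). Between 0.43 and 0.70 m from the robot's base axis and within 35 degrees of straight ahead, nothing stands on the bench but the things listed here.
- jig_rh: The other clamp, fixed to the bench, same build and origin, with a smaller plain hexagon nut (38 mm across flats, no notches; right-hand thread). It stays tight; its strap and coupon are fixed.
- rh_nut (a joint): Turn of the plain nut in rad, 0 = tight; would grow anticlockwise. To be left alone.
- rh_bar_end (a point): Ball on the end of the plain nut's bar, 52 mm above the bench, 99 mm from that stud.
- bolt_a: Bystander: hex bolt 66 mm long, 24 mm high, lying on the left side of the left-hand clamp. Origin under its middle.
- bolt_b: Bystander: rusty hex bolt 66 mm long, 24 mm high, lying on the left side of the other clamp. Origin under its middle.
- nozzle: Bystander: copper gas nozzle, 66 x 26 x 26 mm, origin under its middle.
- angle: Bystander: piece of rusty angle steel, 75 x 50 x 50 mm, origin under its middle.
- spanner: Bystander: combination spanner, 192 x 38 x 8 mm, long along its y, origin under its middle.
- magnet: Bystander: arrow-shaped welding magnet, 75 x 75 x 16 mm, origin under its middle.
- pliers: Bystander: locking pliers, 186 x 48 x 20 mm, long along its y, origin under its middle.
- vblock: Bystander: ground V-block, 45 x 60 x 42 mm, origin under its middle.
- strap: Loose slotted steel strap of the left-hand clamp, 148 x 36 x 10 mm, 0.22 kg, flat on the heel block, top 36 mm high, stud through its slot. Origin: underside, on the stud's axis at first; x to its nose. Ridges 4 mm high each side of the flange hold it until the nut is turned over about 1.2 rad; then it slides easily along the clamp's -x, 41 mm until the slot's end meets the stud.
Not all that is in view belongs to the job. Of the things that look like the strap, the larger one is meant.

How it is judged:
On the way, in this order (a step that is already met when the one before it is completed fails the run):
1. the tube stands upright on the bench, clear of the bar's swing (axis at least 135 mm from the stud) (horizontal distance between tube_centre and lh_stud above 0.135 m and angle between tube's own z axis and vertical below 0.15 rad and height (world z) of tube_centre below 0.045 m and linear speed of tube below 0.03 m/s), for 0.2 s.
2. the notched nut has been turned clockwise to its stop (at least 1.55 of 1.75 rad) (value of joint lh_nut above 1.55 rad), for 0.2 s.
3. the strap has been drawn back off the coupon (x of strap_nose in the frame of jig_lh below 0.0225 m), for 0.2 s.
At the end, for the whole second after the job is handed in: Tube upright on the bench with its axis at least 135 mm from the left-hand clamp's stud; notched nut at 1.55 rad or more; strap's nose less than 22.5 mm ahead of the stud, clear of the coupon, strap flat and at rest; coupon within 12 mm of where it lay; plain nut still tight (below 0.12 rad) (all of step 1 and value of joint lh_nut above 1.55 rad and x of strap_nose in the frame of jig_lh below 0.0225 m and angle between strap_pin's own z axis and vertical below 0.1 rad and linear speed of strap below 0.03 m/s and distance of coupon_centre from where it was at the start of the episode below 0.012 m and value of joint rh_nut below 0.12 rad); the robot touches nothing.
It fails at once if the bar or the notched nut presses on the tube (contact force between lh_nut and tube above 1.5 N).
It fails at once if the plain right-hand nut is turned (value of joint rh_nut above 0.2 rad).
It fails at once if a bystander is shifted by more than 30 mm (distance of any of bolt_a, bolt_b, nozzle, angle, spanner, magnet, pliers, vblock from where it was at the start of the episode above 0.03 m).
It also fails if it takes over 56 s, if anything falls off the work surface, if the arm or the gripper's body presses on something with over 40 N, if the wrist force passes 120 N, or if a joint passes its speed limit or range.

## Working session

There is one attempt and no reset: what is moved stays moved. The work goes in short steps, Python scripts to look and compute and a shell command to move; the robot and the scene stay as the last step left them, time stands still between calls to the robot, and variables do not carry over. Pictures are saved under pics/ and viewed, and the job is handed in when it is done.

```bash
ls; mkdir -p pics; python3 - <<'E'
from bench import *
import cv2
s=get_state();print(s)
for n in("side","top"):
    i=get_image(n);cv2.imwrite(f"pics/{n}0.png",i["pixels"]);print(n,i["K"],i["cam_to_world"])
E
```

```text
pics
{'time': 0.0, 'joint_positions': array([-1.20690812,  0.32184583, -0.07007888,  1.45169806,  0.02265367,
        1.37078401, -0.05693213]), 'qd': array([ 2.31882591e-04,  2.76908905e-03,  3.10036598e-04,  8.10552919e-04,
        2.62764205e-05, -4.87984580e-04,  9.05221181e-04]), 'joint_torque': array([ 1.76059707e-04, -4.91289246e+01, -4.03486155e-01, -3.12523091e+01,
       -6.36083423e-02,  4.38966625e-02,  1.97577883e-04]), 'position': array([0.22263097, 0.61008791, 0.22143509]), 'tool_rot': array([-0.94902144,  1.35615881,  0.94697237]), 'ft_force': array([ 0.7163492 , -0.20497301,  0.16616261]), 'torque': array([-0.03710216, -0.01106898, -0.01885325]), 'grip_width': 0.9979398986824973}
side [[354.45554013   0.         257.09701802]
 [  0.         354.45554013 190.61781283]
 [  0.           0.           1.        ]] [[ 0.92697938 -0.24293125  0.28582099  0.3090553 ]
 [-0.37506277 -0.61263498  0.69570562 -0.708876  ]
 [ 0.0060953  -0.75210557 -0.65901446  0.7325704 ]
 [ 0.          0.          0.          1.        ]]
top [[460.62336016   0.         252.52681627]
 [  0.         460.62336016 195.0357913 ]
 [  0.           0.           1.        ]] [[-0.00871566 -0.99146435  0.13008646  0.40284169]
 [-0.99986094  0.0067911  -0.01523074  0.00325929]
 [ 0.01421731 -0.13020112 -0.99138567  1.46971401]
 [ 0.          0.          0.          1.        ]]
```

View pics/side0.png

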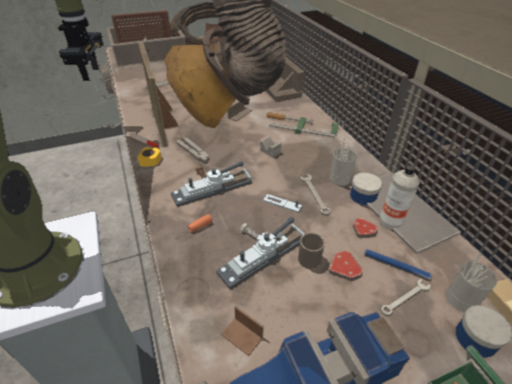

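View pics/top0.png

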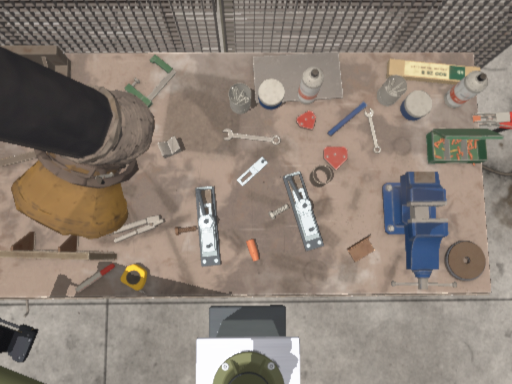

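The side view shows two clamps, at about (212,185) and (262,250), with the tube at (311,249) by the near one. In the top view they are at (207,225) and (303,210), the tube is at (321,176), and the small loose strap decoy is at (252,171). I'll take close crops to check the notched nut.

```bash
python3 - <<'E'
import cv2,numpy as np
t=cv2.imread("pics/top0.png");s=cv2.imread("pics/side0.png")
cv2.imwrite("pics/c1.png",cv2.resize(t[155:260,265:365],None,fx=5.6,fy=5.6,interpolation=cv2.INTER_CUBIC))
cv2.imwrite("pics/c2.png",cv2.resize(s[205:295,205:345],None,fx=5.6,fy=5.6,interpolation=cv2.INTER_CUBIC))
cv2.imwrite("pics/c3.png",np.hstack([cv2.resize(t[175:275,170:240],None,fx=5,fy=5,interpolation=cv2.INTER_CUBIC),cv2.resize(s[155:215,165:255],None,fx=5,fy=5,interpolation=cv2.INTER_CUBIC)[:500].copy().__class__(0) if 0 else cv2.copyMakeBorder(cv2.resize(s[155:215,165:255],None,fx=5,fy=5,interpolation=cv2.INTER_CUBIC),0,200,0,0,cv2.BORDER_CONSTANT)]))
E
```

```text
(no output)
```

View pics/c1.png

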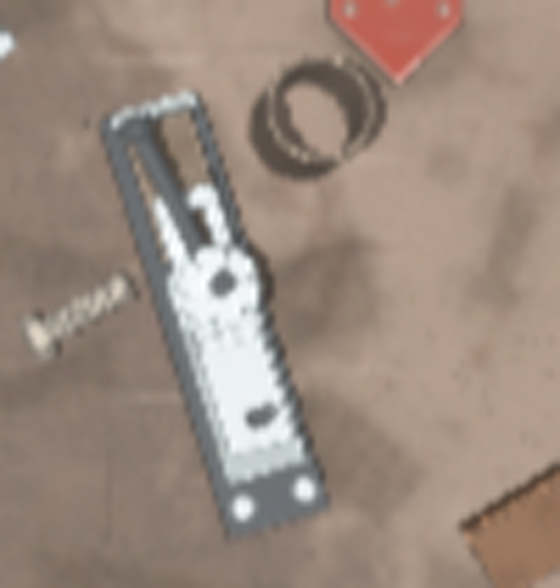

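View pics/c2.png

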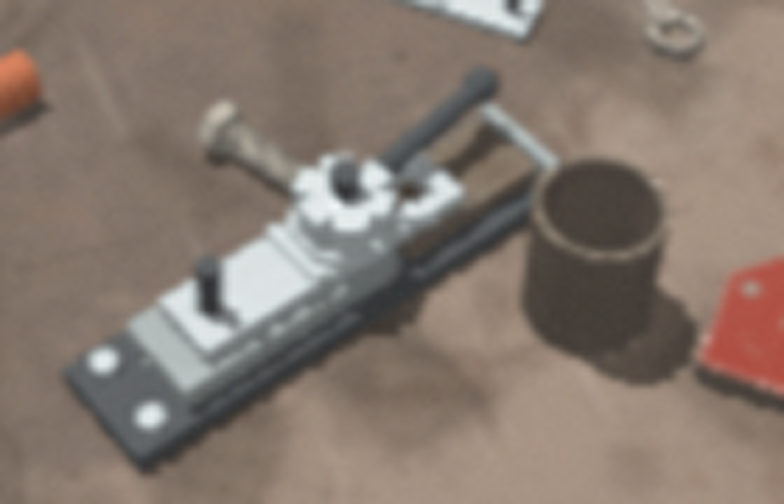

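View pics/c3.png

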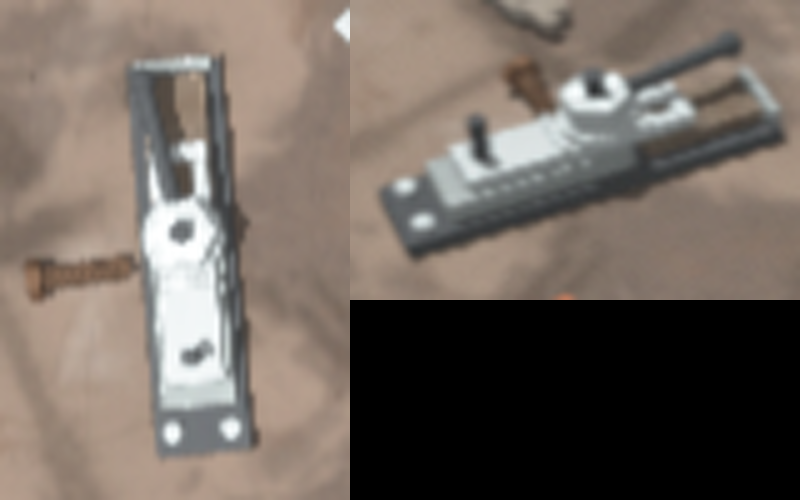

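The candidates for the clamp are the right one at top px (304,206), whose nut has visible notches, and the left one at (207,221), whose nut is a plain hexagon. The tube at (321,176) stands by the notched one, so jig_lh is the right one. Next I'll measure.

```bash
cat > h.py <<'E'
import numpy as np,cv2
from bench import *
C={}
def cams():
    for n in("side","top"):
        i=get_image(n);C[n]=(i["K"],i["cam_to_world"],i["pixels"])
    return C
def ray(n,p):
    K,T,_=C[n];d=T[:3,:3]@np.linalg.solve(K,[p[0],p[1],1]);return T[:3,3],d
def onz(n,p,z):
    o,d=ray(n,p);return o+d*(z-o[2])/d[2]
def tri(ps,pt):
    a,d=ray("side",ps);b,e=ray("top",pt)
    t=np.linalg.lstsq(np.stack([d,-e],1),b-a,rcond=None)[0];p,q=a+t[0]*d,b+t[1]*e
    return (p+q)/2,np.linalg.norm(p-q)
def proj(n,X):
    K,T,_=C[n];q=K@(T[:3,:3].T@(np.array(X)-T[:3,3]));return q[:2]/q[2]
E
python3 - <<'E'
from h import *
cams();np.set_printoptions(precision=4,suppress=True)
f=lambda x,y,ox,oy:(x/5.6+ox-.4,y/5.6+oy-.4)
T=lambda x,y:f(x,y,265,155);S=lambda x,y:f(x,y,205,205)
for n,t,s,z in[("stud",(222,283),(345,165),.074),("pin",(262,414),(208,265),.066),("ball",(133,127),(482,82),.052)]:
    print(n,onz("top",T(*t),z),onz("side",S(*s),z),tri(S(*s),T(*t)))
# plate corners z=.012
for c in[(107,125),(200,100),(228,537),(328,500)]:print("corner top",onz("top",T(*c),.012))
for c in[(68,372),(145,465)]:print("corner side",onz("side",S(*c),.012))
print("tube side",onz("side",S(601,210),.07))
for e in[(533,210),(665,210)]:print(onz("side",S(*e),.07))
print("tube top",onz("top",T(328,110),.07))
for nm,p in[("bolt_a",(278,212)),("magnet",(335,156)),("magnet2",(306,121)),("angle",(361,249)),("spanner",(373,130)),("nozzle",(253,250))]:print(nm,onz("top",p,.01))
# tube mask
im=C["top"][2];g=cv2.cvtColor(im,cv2.COLOR_BGR2HSV)
E
```

```text
stud [ 0.5538 -0.1758  0.074 ] [ 0.5545 -0.1731  0.074 ] (array([ 0.5535, -0.1754,  0.0768]), np.float64(8.523474551396528e-05))
pin [ 0.4828 -0.197   0.066 ] [ 0.481  -0.1971  0.066 ] (array([ 0.482 , -0.1969,  0.0655]), np.float64(0.0016501209560943284))
ball [ 0.644  -0.1309  0.052 ] [ 0.6441 -0.131   0.052 ] (array([ 0.6441, -0.1309,  0.052 ]), np.float64(1.9614649096306448e-05))
corner top [ 0.6521 -0.1198  0.012 ]
corner top [ 0.6663 -0.1736  0.012 ]
corner top [ 0.4169 -0.1838  0.012 ]
corner top [ 0.4371 -0.2407  0.012 ]
corner side [ 0.4177 -0.1887  0.012 ]
corner side [ 0.4338 -0.2457  0.012 ]
tube side [ 0.6492 -0.2351  0.07  ]
[ 0.6217 -0.2241  0.07  ]
[ 0.6751 -0.2454  0.07  ]
tube top [ 0.6498 -0.2371  0.07  ]
bolt_a [ 0.5394 -0.0998  0.01  ]
magnet [ 0.7201 -0.2876  0.01  ]
magnet2 [ 0.8374 -0.1962  0.01  ]
angle [ 0.4201 -0.3603  0.01  ]
spanner [ 0.8061 -0.4149  0.01  ]
nozzle [ 0.4199 -0.0191  0.01  ]
```

```bash
cat >> h.py <<'E'
from scipy.spatial.transform import Rotation as R
np.set_printoptions(precision=4,suppress=True)
def st(target=None,yaw=None):
    s=get_state();M=R.from_rotvec(s["tool_rot"]).as_matrix()
    y=np.degrees(np.arctan2(M[1,2],M[0,2]))
    print("t",round(s["time"],2),"tcp",s["position"],"xaxis",M[:,0],"jawyaw",round(y,1),"q7",s["joint_positions"].round(2),"F",s["ft_force"].round(1),"g",round(s["grip_width"]*8.7,2))
    if target is not None: print("d cm",(np.array(target)-s["position"])*100)
    if yaw is not None: print("dyaw",(yaw-y+90)%180-90)
    # tilt correction rotvec
    a=np.cross(M[:,0],[0,0,-1]);print("tiltfix deg",np.degrees(a))
E
python3 -c "
from h import *
st([.6495,-.236,.15],16.5)"
```

```text
t 0.2 tcp [0.2227 0.6103 0.2219] xaxis [-0.0003 -0.0011 -1.    ] jawyaw 70.0 q7 [-1.21  0.32 -0.07  1.45  0.02  1.37 -0.06] F [ 0.9  0.4 -0. ] g 8.71
d cm [ 42.6822 -84.6334  -7.1912]
dyaw -53.462180524906955
tiltfix deg [ 0.0607 -0.0188  0.    ]
```

```bash
python3 - <<'E'
from h import *
cams()
for z in(0,.1,.2,.3,.5):print(z,onz("top",(70,238),z),onz("top",(128,215),z),onz("side",(207,125),z),onz("side",(165,60),z))
E
```

```text
0 [0.4626 0.559  0.    ] [0.5342 0.3783 0.    ] [0.5902 0.5042 0.    ] [0.566  1.2378 0.    ]
0.1 [0.4586 0.5212 0.1   ] [0.5253 0.3527 0.1   ] [0.5518 0.3386 0.1   ] [0.5309 0.972  0.1   ]
0.2 [0.4545 0.4834 0.2   ] [0.5163 0.3272 0.2   ] [0.5134 0.173  0.2   ] [0.4958 0.7063 0.2   ]
0.3 [0.4504 0.4456 0.3   ] [0.5074 0.3017 0.3   ] [0.475  0.0074 0.3   ] [0.4608 0.4406 0.3   ]
0.5 [0.4423 0.3699 0.5   ] [0.4895 0.2507 0.5   ] [ 0.3983 -0.3238  0.5   ] [ 0.3906 -0.0909  0.5   ]
```

```bash
python3 -m handwheel '[{"xyz":[0.5,-4,0],"angular":[0,0,0]},{"xyz":[1,-4,0],"angular":[0,0,0]},{"xyz":[1,-4,0],"angular":[0,0,-6]},{"xyz":[1,-4,0],"angular":[0,0,-6]}]'
```

```text
time: 0.63
position: [0.2515, 0.4531, 0.2163]
tool_rot: [-0.793, 1.427, 0.797]
ft_force: [1.1, 0.6, -0.1]
grip_width: 0.996
```

```bash
python3 -m handwheel '[{"xyz":[2,-3.5,0],"angular":[0,0,-6]},{"xyz":[2,-3.5,0],"angular":[0,0,-6]},{"xyz":[2,-3.5,0],"angular":[0,0,-6]},{"xyz":[2,-3.5,0],"angular":[0,0,-6]},{"xyz":[1.5,-4,0],"angular":[0,0,-6]}]'
```

```text
time: 1.05
position: [0.3453, 0.2671, 0.2165]
tool_rot: [-0.367, 1.543, 0.377]
ft_force: [1.3, -0.2, 0.3]
grip_width: 1.001
```

```bash
python3 -m handwheel '[{"xyz":[1.5,-4,0],"angular":[0,0,-6]},{"xyz":[1,-4,0],"angular":[0,0,-6]},{"xyz":[1,-4,0],"angular":[0,0,0]},{"xyz":[1,-4,0],"angular":[0,0,0]},{"xyz":[1,-4,0],"angular":[0,0,0]}]'; python3 -c "
from h import *
st([.6495,-.236,.15],16.5)"
```

```text
time: 1.47
position: [0.3995, 0.0663, 0.2175]
tool_rot: [-0.186, 1.561, 0.203]
ft_force: [0.6, 0.1, 0.3]
grip_width: 0.997
t 1.47 tcp [0.3995 0.0663 0.2175] xaxis [-0.0007  0.0104 -0.9999] jawyaw 14.2 q7 [-0.7  -0.25  0.41  2.03  0.09  1.34 -0.07] F [0.6 0.1 0.3] g 8.67
d cm [ 25.0009 -30.2303  -6.7481]
dyaw 2.294188227489343
tiltfix deg [-0.5935 -0.0387 -0.    ]
```

```bash
python3 -m handwheel '[{"xyz":[2.7,-3,0],"angular":[-0.6,0,2]},{"xyz":[2.7,-3,0]},{"xyz":[2.7,-3,0]},{"xyz":[2.7,-3,0]},{"xyz":[2.7,-3,0]}]'; python3 -m handwheel '[{"xyz":[2.7,-3,0],"angular":[0,0,0]},{"xyz":[2.7,-3,0]},{"xyz":[2.7,-3,0]},{"xyz":[2.7,-3,0]},{"xyz":[0,0,0]}]'; python3 -c "
from h import *
st([.6495,-.236,.15],16.5)"
```

```text
t 1.47 tcp [0.3995 0.0663 0.2175] xaxis [-0.0007  0.0104 -0.9999] jawyaw 14.2 q7 [-0.7  -0.25  0.41  2.03  0.09  1.34 -0.07] F [0.6 0.1 0.3] g 8.67
d cm [ 25.0009 -30.2303  -6.7481]
dyaw 2.294188227489343
tiltfix deg [-0.5935 -0.0387 -0.    ]schema error: expected keys xyz, angular
schema error: expected keys xyz, angular
```

```bash
python3 -m handwheel '[{"xyz":[2.7,-3,0],"angular":[-0.6,0,2]},{"xyz":[2.7,-3,0],"angular":[0,0,0]},{"xyz":[2.7,-3,0],"angular":[0,0,0]},{"xyz":[2.7,-3,0],"angular":[0,0,0]},{"xyz":[2.7,-3,0],"angular":[0,0,0]}]'; python3 -m handwheel '[{"xyz":[2.7,-3,0],"angular":[0,0,0]},{"xyz":[2.7,-3,0],"angular":[0,0,0]},{"xyz":[2.7,-3,0],"angular":[0,0,0]},{"xyz":[2.7,-3,0],"angular":[0,0,0]},{"xyz":[0,0,0],"angular":[0,0,0]}]'; python3 -c "
from h import *
st([.6495,-.236,.15],16.5)"
```

```text
time: 1.88
position: [0.5345, -0.0928, 0.2203]
tool_rot: [-0.218, 1.553, 0.226]
ft_force: [0.9, 0.4, -0.5]
grip_width: 1.002
time: 2.3
position: [0.6479, -0.2232, 0.2168]
tool_rot: [-0.223, 1.555, 0.22]
ft_force: [-1.4, 0.1, -0.6]
grip_width: 0.997
t 2.3 tcp [ 0.6479 -0.2232  0.2168] xaxis [ 0.0046 -0.0011 -1.    ] jawyaw 16.2 q7 [-0.25  0.47  0.77  1.39 -0.33  1.4   0.8 ] F [-1.4  0.1 -0.6] g 8.68
d cm [ 0.1554 -1.2782 -6.6802]
dyaw 0.32588777223951126
tiltfix deg [0.0644 0.2626 0.    ]
```

```bash
python3 -m handwheel '[{"xyz":[0.1,-1.3,-3],"angular":[0,0.2,0]},{"xyz":[0,0,-3],"angular":[0,0,0]},{"xyz":[0,0,0],"angular":[0,0,0]}]'; python3 - <<'E'
from h import *
st([.6495,-.236,.034],16.5);cams()
s=C["side"][2][150:300,230:400];cv2.imwrite("pics/d1.png",cv2.resize(s,None,fx=4,fy=4,interpolation=cv2.INTER_CUBIC))
E
```

```text
time: 2.55
position: [0.6505, -0.2409, 0.1535]
tool_rot: [-0.223, 1.561, 0.214]
ft_force: [-1.1, 1.8, -1.0]
grip_width: 0.999
t 2.55 tcp [ 0.6505 -0.2409  0.1535] xaxis [-0.0003 -0.0058 -1.    ] jawyaw 16.0 q7 [-0.21  0.53  0.75  1.44 -0.36  1.3   0.84] F [-1.1  1.8 -1. ] g 8.69
d cm [ -0.0981   0.4889 -11.9486]
dyaw 0.526611959397215
tiltfix deg [ 0.3339 -0.0148  0.    ]
```

View pics/d1.png

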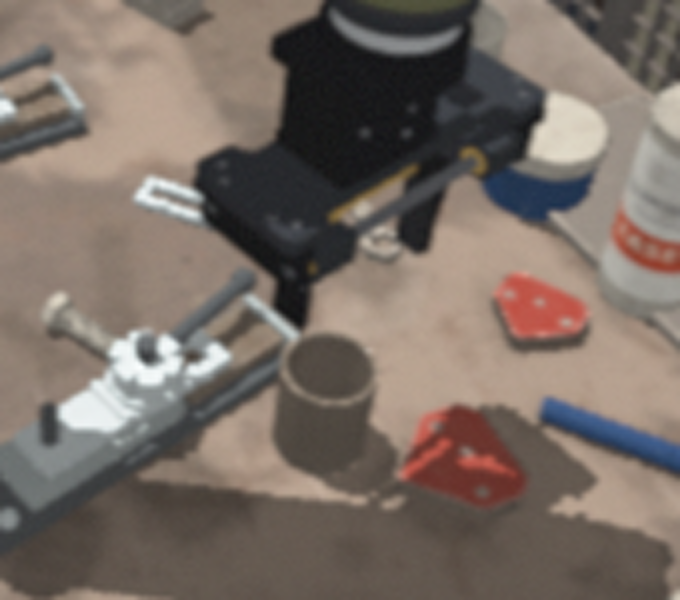

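The open gripper is above the tube (crop 325,400), with its fingers on either side, so I can lower it.

```bash
python3 -m handwheel '[{"xyz":[-0.1,0.5,-2.5],"angular":[0.3,0,0.5]},{"xyz":[0,0,-2.5],"angular":[0,0,0]},{"xyz":[0,0,-2],"angular":[0,0,0]},{"xyz":[0,0,0],"angular":[0,0,0]}]'; python3 -c "
from h import *
st([.6495,-.236,.034],16.5)"
```

```text
time: 2.98
position: [0.657, -0.2356, 0.0996]
tool_rot: [-0.235, 1.536, 0.223]
ft_force: [-0.1, 0.1, -1.2]
grip_width: 0.998
t 2.98 tcp [ 0.657  -0.2356  0.0996] xaxis [ 0.0231 -0.0042 -0.9997] jawyaw 16.8 q7 [-0.21  0.57  0.72  1.51 -0.4   1.19  0.87] F [-0.1  0.1 -1.2] g 8.68
d cm [-0.7517 -0.0409 -6.5551]
dyaw -0.25464998099818104
tiltfix deg [0.2401 1.3261 0.    ]
```

```bash
python3 -m handwheel '[{"xyz":[-0.7,0,0],"angular":[0.2,1.3,0]},{"xyz":[0,0,-2],"angular":[0,0,0]},{"xyz":[0,0,-1.5],"angular":[0,0,0]},{"xyz":[0,0,0],"angular":[0,0,0]}]'; python3 -c "
from h import *
st([.6495,-.236,.034],16.5)"
```

```text
time: 3.32
position: [0.6545, -0.2349, 0.0751]
tool_rot: [-0.235, 1.548, 0.23]
ft_force: [-0.7, 0.7, -0.4]
grip_width: 1.002
t 3.32 tcp [ 0.6545 -0.2349  0.0751] xaxis [ 0.0108 -0.0017 -0.9999] jawyaw 17.0 q7 [-0.2   0.59  0.71  1.52 -0.41  1.17  0.88] F [-0.7  0.7 -0.4] g 8.72
d cm [-0.5031 -0.1134 -4.112 ]
dyaw -0.47430415452460295
tiltfix deg [0.1    0.6211 0.    ]
```

```bash
python3 -m handwheel '[{"xyz":[-0.7,0,-1.5],"angular":[0,0.6,0]},{"xyz":[-0.2,0,-1.5],"angular":[0,0.3,0]},{"xyz":[-0.2,0,-1.5],"angular":[0,0.3,0]},{"xyz":[0,0,0],"angular":[0,0,0]}]'; python3 -c "
from h import *
st([.6495,-.236,.034],16.5)"
```

```text
time: 3.65
position: [0.6445, -0.2352, 0.031]
tool_rot: [-0.235, 1.565, 0.232]
ft_force: [-1.1, 1.1, -0.1]
grip_width: 0.998
t 3.65 tcp [ 0.6445 -0.2352  0.031 ] xaxis [-0.007  -0.0027 -1.    ] jawyaw 17.0 q7 [-0.19  0.63  0.69  1.56 -0.43  1.11  0.9 ] F [-1.1  1.1 -0.1] g 8.68
d cm [ 0.4982 -0.0792  0.2983]
dyaw -0.5335840107651677
tiltfix deg [ 0.1533 -0.4001  0.    ]
```

```bash
python3 -m handwheel '[{"xyz":[0.5,0,0.3],"angular":[0.1,-0.4,0]},{"xyz":[0,0,0],"angular":[0,0,0]}]'; python3 -m handwheel '[{"xyz":[0,0,0],"angular":[0,0,0]},{"xyz":[0,0,0],"angular":[0,0,0]},{"xyz":[0,0,0],"angular":[0,0,0]},{"xyz":[0,0,0],"angular":[0,0,0]},{"xyz":[0,0,0],"angular":[0,0,0]}]' 5.5 20;python3 -m handwheel '[{"xyz":[0,0,0],"angular":[0,0,0]},{"xyz":[0,0,0],"angular":[0,0,0]},{"xyz":[0,0,0],"angular":[0,0,0]}]'; python3 -c "
from h import *
st([.6495,-.236,.034],16.5)"
```

```text
time: 3.82
position: [0.649, -0.2351, 0.0327]
tool_rot: [-0.233, 1.56, 0.233]
ft_force: [0.1, -0.5, -0.0]
grip_width: 0.997
time: 4.23
position: [0.6505, -0.236, 0.0347]
tool_rot: [-0.234, 1.557, 0.232]
ft_force: [-0.4, -0.0, 0.1]
grip_width: 0.708
time: 4.48
position: [0.6511, -0.2358, 0.035]
tool_rot: [-0.235, 1.556, 0.232]
ft_force: [0.9, -0.1, -1.1]
grip_width: 0.669
t 4.48 tcp [ 0.6511 -0.2358  0.035 ] xaxis [ 0.0023 -0.0016 -1.    ] jawyaw 17.0 q7 [-0.18  0.63  0.69  1.55 -0.43  1.11  0.9 ] F [ 0.9 -0.1 -1.1] g 5.82
d cm [-0.156  -0.0215 -0.1032]
dyaw -0.5249414514477735
tiltfix deg [0.0941 0.1299 0.    ]
```

```bash
python3 -m handwheel '[{"xyz":[0,0,1],"angular":[0,0,0]},{"xyz":[0,0,1],"angular":[0,0,0]},{"xyz":[0,0,0],"angular":[0,0,0]}]'; python3 - <<'E'
from h import *
st([.6,-.335,.05],16.5);cams()
s=C["side"][2][150:300,230:400];cv2.imwrite("pics/d2.png",cv2.resize(s,None,fx=4,fy=4,interpolation=cv2.INTER_CUBIC))
E
```

```text
time: 4.73
position: [0.6492, -0.2352, 0.0548]
tool_rot: [-0.233, 1.56, 0.233]
ft_force: [0.9, 0.1, -2.3]
grip_width: 0.672
t 4.73 tcp [ 0.6492 -0.2352  0.0548] xaxis [-0.0022 -0.0005 -1.    ] jawyaw 17.0 q7 [-0.19  0.61  0.7   1.54 -0.42  1.15  0.89] F [ 0.9  0.1 -2.3] g 5.85
d cm [-4.9164 -9.9777 -0.4805]
dyaw -0.5063301097513886
tiltfix deg [ 0.0308 -0.1266  0.    ]
```

View pics/d2.png

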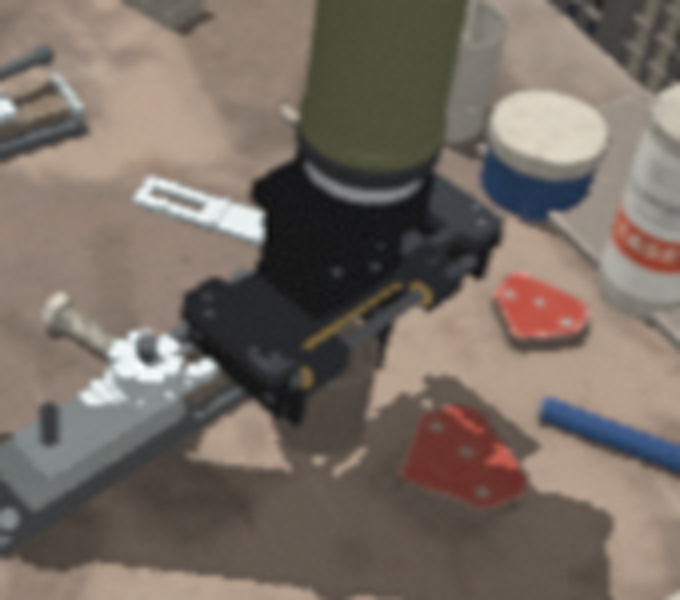

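The fingers hold the tube (Fz -2.3 N, opening 58 mm) and it is lifted about 2 cm. I'll carry it to the right and back.

```bash
python3 -m handwheel '[{"xyz":[-0.8,-1.8,0.3],"angular":[0,0,0]},{"xyz":[-1,-2,0],"angular":[0,0,0]},{"xyz":[-1,-2,0],"angular":[0,0,0]},{"xyz":[-1,-2,0],"angular":[0,0,0]},{"xyz":[-0.5,-1,0],"angular":[0,0,0]}]'; python3 -m handwheel '[{"xyz":[0,0,0],"angular":[0,0,0]}]';  python3 -c "
from h import *
st([.6,-.335,.036],16.5)"
```

```text
time: 5.25
position: [0.6062, -0.3175, 0.0543]
tool_rot: [-0.237, 1.561, 0.247]
ft_force: [-0.2, -1.6, -3.4]
grip_width: 0.676
time: 5.33
position: [0.6039, -0.3208, 0.0542]
tool_rot: [-0.235, 1.563, 0.242]
ft_force: [-1.1, -0.7, -3.3]
grip_width: 0.674
t 5.33 tcp [ 0.6039 -0.3208  0.0542] xaxis [-0.0062  0.0037 -1.    ] jawyaw 17.4 q7 [-0.06  0.61  0.71  1.55 -0.42  1.15  1.04] F [-1.1 -0.7 -3.3] g 5.87
d cm [-0.3903 -1.4157 -1.8235]
dyaw -0.890616933895501
tiltfix deg [-0.2114 -0.3548 -0.    ]
```

```bash
python3 -m handwheel '[{"xyz":[-0.3,-1.4,0],"angular":[-0.2,-0.3,0]},{"xyz":[0,0,0],"angular":[0,0,0]},{"xyz":[0,0,-0.8],"angular":[0,0,0]},{"xyz":[0,0,-0.5],"angular":[0,0,0]},{"xyz":[0,0,0],"angular":[0,0,0]}]';  python3 -c "
from h import *
st([.6,-.335,.036],16.5)"
```

```text
time: 5.75
position: [0.6027, -0.3328, 0.0392]
tool_rot: [-0.238, 1.557, 0.242]
ft_force: [-0.2, 0.4, -3.9]
grip_width: 0.676
t 5.75 tcp [ 0.6027 -0.3328  0.0392] xaxis [ 0.0005  0.0024 -1.    ] jawyaw 17.5 q7 [-0.04  0.63  0.7   1.56 -0.44  1.12  1.07] F [-0.2  0.4 -3.9] g 5.88
d cm [-0.2674 -0.2192 -0.321 ]
dyaw -1.04000753892106
tiltfix deg [-0.14    0.0265  0.    ]
```

```bash
python3 -m handwheel '[{"xyz":[0,0,-0.3],"angular":[0,0,0]},{"xyz":[0,0,-0.1],"angular":[0,0,0]},{"xyz":[0,0,0],"angular":[0,0,0]}]';  python3 -c "
from h import *
st([.6,-.335,.036],16.5)"
```

```text
time: 6.0
position: [0.6034, -0.3315, 0.035]
tool_rot: [-0.241, 1.557, 0.245]
ft_force: [-1.1, 0.1, -1.2]
grip_width: 0.674
t 6.0 tcp [ 0.6034 -0.3315  0.035 ] xaxis [-0.0005  0.0024 -1.    ] jawyaw 17.7 q7 [-0.04  0.63  0.7   1.56 -0.44  1.11  1.07] F [-1.1  0.1 -1.2] g 5.86
d cm [-0.3426 -0.3528  0.0988]
dyaw -1.2130994272793032
tiltfix deg [-0.1384 -0.0305 -0.    ]
```

The tube is down: Fz has returned to about -1. Now I'll release it and rise.

```bash
python3 -m handwheel '[{"xyz":[0,0,0],"angular":[0,0,0]},{"xyz":[0,0,0],"angular":[0,0,0]},{"xyz":[0,0,0],"angular":[0,0,0]},{"xyz":[0,0,0],"angular":[0,0,0]},{"xyz":[0,0,0],"angular":[0,0,0]}]' 8.7; python3 -m handwheel '[{"xyz":[0,0,0],"angular":[0,0,0]},{"xyz":[0,0,1.5],"angular":[0,0,0]},{"xyz":[0,0,2],"angular":[0,0,0]},{"xyz":[0,0,3],"angular":[0,0,0]},{"xyz":[0,0,3],"angular":[0,0,0]}]'
python3 -m handwheel '[{"xyz":[0,2,2],"angular":[0,0,0]},{"xyz":[0,3,1],"angular":[0,0,0]},{"xyz":[0,3,0],"angular":[0,0,0]},{"xyz":[0,3,0],"angular":[0,0,0]},{"xyz":[0,3,0],"angular":[0,0,0]}]' 0
python3 - <<'E'
from h import *
st([.648,-.1,.12]);cams()
s=C["side"][2][150:330,230:430];cv2.imwrite("pics/d3.png",cv2.resize(s,None,fx=3.5,fy=3.5,interpolation=cv2.INTER_CUBIC))
E
```

```text
time: 6.42
position: [0.6064, -0.331, 0.0371]
tool_rot: [-0.243, 1.552, 0.244]
ft_force: [0.2, 1.4, -0.4]
grip_width: 0.948
time: 6.83
position: [0.602, -0.328, 0.1302]
tool_rot: [-0.237, 1.563, 0.25]
ft_force: [0.5, -0.5, -0.4]
grip_width: 1.001
time: 7.25
position: [0.602, -0.1994, 0.1785]
tool_rot: [-0.235, 1.549, 0.222]
ft_force: [0.5, -0.2, -0.3]
grip_width: 0.707
t 7.25 tcp [ 0.602  -0.1994  0.1785] xaxis [ 0.0112 -0.0067 -0.9999] jawyaw 16.7 q7 [-0.33  0.37  0.77  1.59 -0.26  1.28  0.77] F [ 0.5 -0.2 -0.3] g 6.15
d cm [ 4.5953  9.9429 -5.8491]
tiltfix deg [0.3856 0.6405 0.    ]
```

View pics/d3.png

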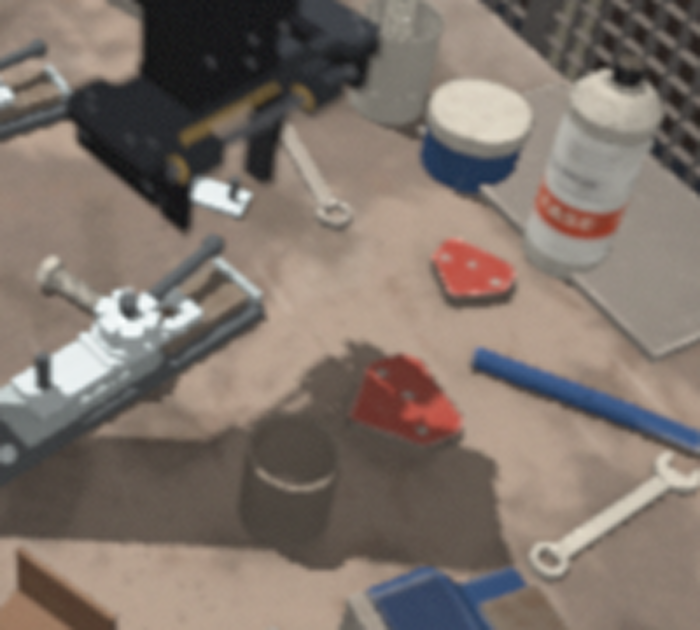

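The tube stands upright at crop (290,490), well clear of the bar. Next I'll take the closed fingers to the left side of the bar.

```bash
cat >> h.py <<'E'
S0=np.array([.554,-.1752])
def arc(th,off=.016,r=.080,z=.043,go=True):
    a=np.radians(th);u=np.array([np.cos(a),np.sin(a)]);n=np.array([-u[1],u[0]])
    p=S0+r*u+off*n;return [p[0],p[1],z]
E
python3 -m handwheel '[{"xyz":[0,4,-1],"angular":[0.3,0.6,4]},{"xyz":[0,3.5,-1],"angular":[0,0,4]},{"xyz":[0,2.5,-2],"angular":[0,0,0]},{"xyz":[0,0,-2],"angular":[0,0,0]},{"xyz":[0,0,0],"angular":[0,0,0]}]'
python3 -c "
from h import *
st(arc(26,.045),26)"
```

```text
time: 7.77
position: [0.6049, -0.0976, 0.1251]
tool_rot: [-0.348, 1.531, 0.349]
ft_force: [-0.9, -0.6, -0.5]
grip_width: 0.233
t 7.77 tcp [ 0.6049 -0.0976  0.1251] xaxis [ 0.0107  0.0032 -0.9999] jawyaw 25.5 q7 [-0.45  0.35  0.7   1.7  -0.25  1.17  0.76] F [-0.9 -0.6 -0.5] g 2.02
d cm [ 0.1297 -0.2065 -8.2106]
dyaw 0.471535975770891
tiltfix deg [-0.1822  0.6106  0.    ]
```

```bash
python3 -m handwheel '[{"xyz":[0.1,-0.2,-2.5],"angular":[-0.2,0.6,0]},{"xyz":[0,0,-2.5],"angular":[0,0,0]},{"xyz":[0,0,-1],"angular":[0,0.3,0]},{"xyz":[0,0,0],"angular":[0,0,0]},{"xyz":[0,0,0],"angular":[0,0,0]}]'
python3 -c "
from h import *
st(arc(26,.045),26)"
```

```text
time: 8.18
position: [0.6089, -0.1043, 0.0708]
tool_rot: [-0.348, 1.542, 0.344]
ft_force: [-0.2, -0.5, 0.6]
grip_width: 0.007
t 8.18 tcp [ 0.6089 -0.1043  0.0708] xaxis [ 0.0014 -0.002  -1.    ] jawyaw 25.3 q7 [-0.42  0.43  0.68  1.73 -0.3   1.09  0.8 ] F [-0.2 -0.5  0.6] g 0.06
d cm [-0.274   0.4601 -2.7763]
dyaw 0.7083120568146484
tiltfix deg [0.117  0.0807 0.    ]
```

```bash
python3 -m handwheel '[{"xyz":[-0.3,0.5,-1.2],"angular":[0,0,0.7]},{"xyz":[0,0,-1],"angular":[0,0,0]},{"xyz":[0,0,-0.5],"angular":[0,0,0]},{"xyz":[0,0,0],"angular":[0,0,0]}]'
python3 - <<'E'
from h import *
st(arc(26,.045),26);cams()
s=C["side"][2][150:330,200:400];cv2.imwrite("pics/d4.png",cv2.resize(s,None,fx=3.5,fy=3.5,interpolation=cv2.INTER_CUBIC))
for th in range(26,-80,-8):print(th,np.round(arc(th),4))
E
```

```text
time: 8.52
position: [0.6084, -0.1011, 0.0463]
tool_rot: [-0.358, 1.534, 0.351]
ft_force: [-0.1, -0.7, -0.1]
grip_width: 0.002
t 8.52 tcp [ 0.6084 -0.1011  0.0463] xaxis [ 0.0084 -0.0025 -1.    ] jawyaw 25.9 q7 [-0.41  0.45  0.67  1.76 -0.32  1.03  0.82] F [-0.1 -0.7 -0.1] g 0.02
d cm [-0.2187  0.1458 -0.3335]
dyaw 0.07549391093667168
tiltfix deg [0.1413 0.4841 0.    ]
26 [ 0.6189 -0.1257  0.043 ]
18 [ 0.6251 -0.1353  0.043 ]
10 [ 0.63   -0.1456  0.043 ]
2 [ 0.6334 -0.1564  0.043 ]
-6 [ 0.6352 -0.1676  0.043 ]
-14 [ 0.6355 -0.179   0.043 ]
-22 [ 0.6342 -0.1903  0.043 ]
-30 [ 0.6313 -0.2013  0.043 ]
-38 [ 0.6269 -0.2118  0.043 ]
-46 [ 0.6211 -0.2216  0.043 ]
-54 [ 0.614  -0.2305  0.043 ]
-62 [ 0.6057 -0.2383  0.043 ]
-70 [ 0.5964 -0.2449  0.043 ]
-78 [ 0.5863 -0.2501  0.043 ]
```

View pics/d4.png

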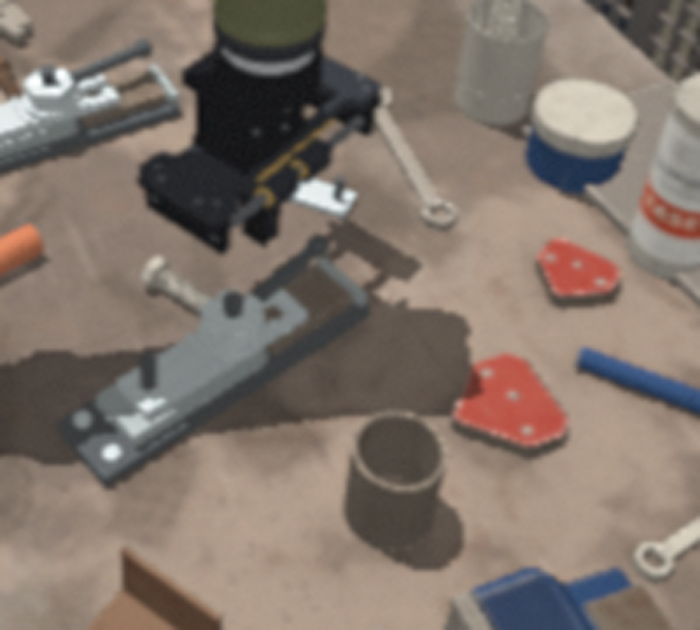

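The fingers are behind the bar near the ball (crop 260,235). I'll start the push.

```bash
python3 -m handwheel '[{"xyz":[0.7,-1.4,-0.3],"angular":[0.1,0.4,0]},{"xyz":[0.5,-1,0],"angular":[0,0,-3]},{"xyz":[0.5,-1,0],"angular":[0,0,-4]},{"xyz":[0.5,-1,0],"angular":[0,0,-4]}]'
python3 -c "
from h import *
st(arc(10),10)"
```

```text
time: 8.95
position: [0.6307, -0.139, 0.0448]
tool_rot: [-0.198, 1.56, 0.211]
ft_force: [-4.9, 4.2, 1.9]
grip_width: 0.007
t 8.95 tcp [ 0.6307 -0.139   0.0448] xaxis [-0.0004  0.0082 -1.    ] jawyaw 14.9 q7 [-0.35  0.53  0.69  1.67 -0.38  1.08  0.72] F [-4.9  4.2  1.9] g 0.06
d cm [-0.0701 -0.6594 -0.1838]
dyaw -4.936498799142811
tiltfix deg [-0.4683 -0.0238 -0.    ]
```

```bash
python3 -m handwheel '[{"xyz":[0.2,-1.2,0],"angular":[-0.4,0,-7]},{"xyz":[0.2,-1.1,0],"angular":[0,0,-7]},{"xyz":[0.1,-1.1,0],"angular":[0,0,-7]},{"xyz":[0,-1.1,0],"angular":[0,0,-7]}]'
python3 - <<'E'
from h import *
st(arc(-22),-22);cams()
s=C["side"][2][150:330,200:400];cv2.imwrite("pics/d5.png",cv2.resize(s,None,fx=3.5,fy=3.5,interpolation=cv2.INTER_CUBIC))
E
```

```text
time: 9.28
position: [0.6398, -0.1725, 0.0464]
tool_rot: [0.202, 1.559, -0.174]
ft_force: [-0.6, 4.8, 1.7]
grip_width: 0.004
t 9.28 tcp [ 0.6398 -0.1725  0.0464] xaxis [ 0.0053  0.0175 -0.9998] jawyaw -13.7 q7 [-0.35  0.59  0.79  1.63 -0.48  1.12  0.33] F [-0.6  4.8  1.7] g 0.04
d cm [-0.56   -1.7874 -0.3448]
dyaw -8.286003759281186
tiltfix deg [-1.0019  0.3048  0.    ]
```

View pics/d5.png

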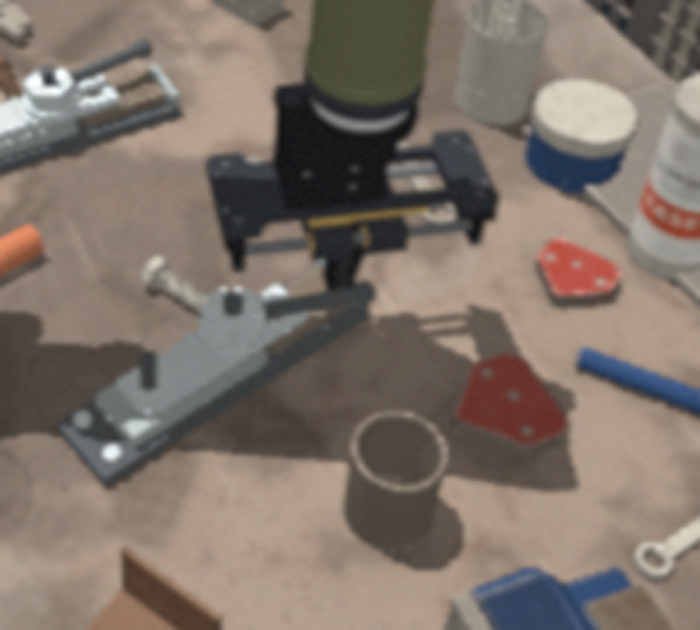

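The bar turns with the fingers, and its ball is now at crop (365,293). I'll keep going.

```bash
python3 -m handwheel '[{"xyz":[-0.2,-1.3,0],"angular":[-0.8,0.2,-7]},{"xyz":[-0.3,-1.2,0],"angular":[-0.2,0,-7]},{"xyz":[-0.4,-1.1,0],"angular":[0,0,-7]},{"xyz":[-0.5,-1.1,0],"angular":[0,0,-7]}]'
python3 -c "
from h import *
st(arc(-46,z=.046),-46)"
```

```text
time: 9.72
position: [0.6333, -0.2099, 0.0487]
tool_rot: [0.566, 1.486, -0.551]
ft_force: [3.3, 4.1, 1.1]
grip_width: 0.007
t 9.72 tcp [ 0.6333 -0.2099  0.0487] xaxis [ 0.0141  0.0046 -0.9999] jawyaw -41.0 q7 [-0.37  0.64  0.9   1.63 -0.55  1.13 -0.04] F [3.3 4.1 1.1] g 0.06
d cm [-1.2255 -1.1755 -0.2668]
dyaw -5.040147973737334
tiltfix deg [-0.2664  0.8101  0.    ]
```

```bash
python3 -m handwheel '[{"xyz":[-0.9,-1.1,-0.2],"angular":[-0.3,0.8,-7]},{"xyz":[-0.8,-0.9,-0.1],"angular":[0,0,-7]},{"xyz":[-0.9,-0.8,0],"angular":[0,0,-6]},{"xyz":[-0.9,-0.7,0],"angular":[0,0,-6]}]'
python3 - <<'E'
from h import *
st(arc(-70,z=.047),-70);cams()
s=C["side"][2][150:330,200:400];cv2.imwrite("pics/d6.png",cv2.resize(s,None,fx=3.5,fy=3.5,interpolation=cv2.INTER_CUBIC))
E
```

```text
time: 10.05
position: [0.6106, -0.2402, 0.0506]
tool_rot: [0.91, 1.353, -0.897]
ft_force: [3.7, 2.4, -0.4]
grip_width: 0.006
t 10.05 tcp [ 0.6106 -0.2402  0.0506] xaxis [ 0.0218 -0.0048 -0.9998] jawyaw -66.8 q7 [-0.4   0.66  1.01  1.67 -0.61  1.14 -0.39] F [ 3.7  2.4 -0.4] g 0.05
d cm [-1.4226 -0.4706 -0.3568]
dyaw -3.1883235385961086
tiltfix deg [0.2741 1.2475 0.    ]
```

View pics/d6.png

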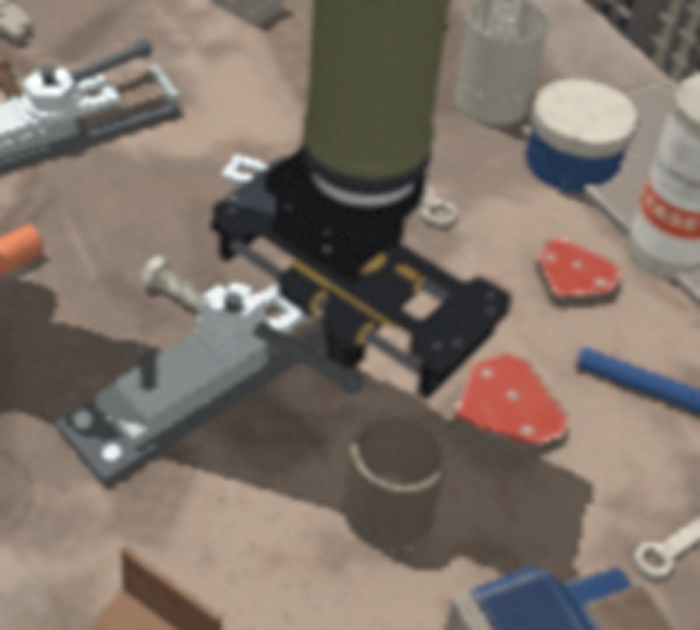

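```bash
python3 -m handwheel '[{"xyz":[-1.2,-0.6,-0.3],"angular":[0.3,1.2,-6]},{"xyz":[-1.2,-0.5,-0.1],"angular":[0,0,-5]},{"xyz":[-1.0,-0.3,0],"angular":[0,0,0]},{"xyz":[-0.6,-0.2,0],"angular":[0,0,0]}]'
python3 - <<'E'
from h import *
st(arc(-74,z=.047),-74);cams()
s=C["side"][2][150:330,200:400];cv2.imwrite("pics/d7.png",cv2.resize(s,None,fx=3.5,fy=3.5,interpolation=cv2.INTER_CUBIC))
E
```

```text
time: 10.48
position: [0.5876, -0.2513, 0.0513]
tool_rot: [1.04, 1.288, -1.014]
ft_force: [14.7, 4.0, -4.3]
grip_width: 0.002
t 10.48 tcp [ 0.5876 -0.2513  0.0513] xaxis [ 0.0288 -0.003  -0.9996] jawyaw -76.3 q7 [-0.42  0.64  1.06  1.72 -0.63  1.13 -0.5 ] F [14.7  4.  -4.3] g 0.02
d cm [ 0.3837  0.3622 -0.432 ]
dyaw 2.2632497163181995
tiltfix deg [0.1715 1.6523 0.    ]
```

View pics/d7.png

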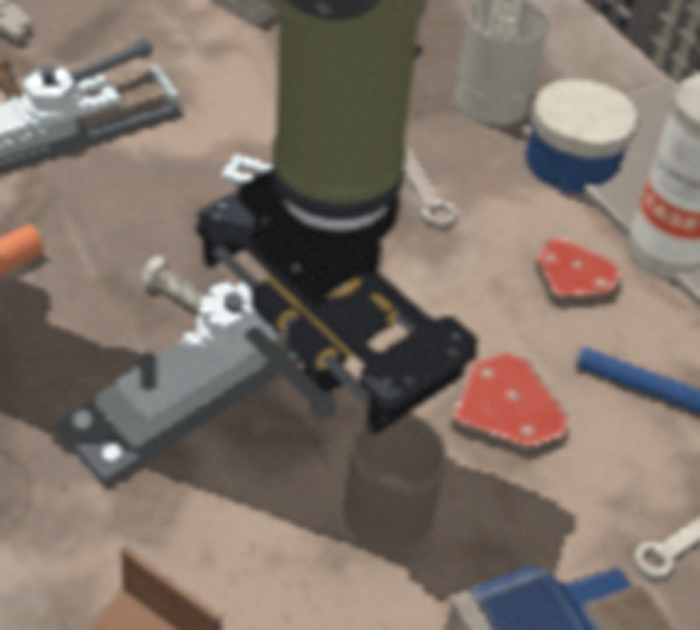

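```bash
python3 - <<'E'
from h import *
cams()
b=onz("side",(322/3.5+200-.4,406/3.5+150-.4),.059);d=b[:2]-S0;print(b,np.hypot(*d),np.degrees(np.arctan2(d[1],d[0])))
t=C["top"][2][150:270,260:370];cv2.imwrite("pics/d8.png",cv2.resize(t,None,fx=5,fy=5,interpolation=cv2.INTER_CUBIC))
E
```

```text
[ 0.5766 -0.2725  0.059 ] 0.09990932633796025 -76.95507463673366
```

View pics/d8.png

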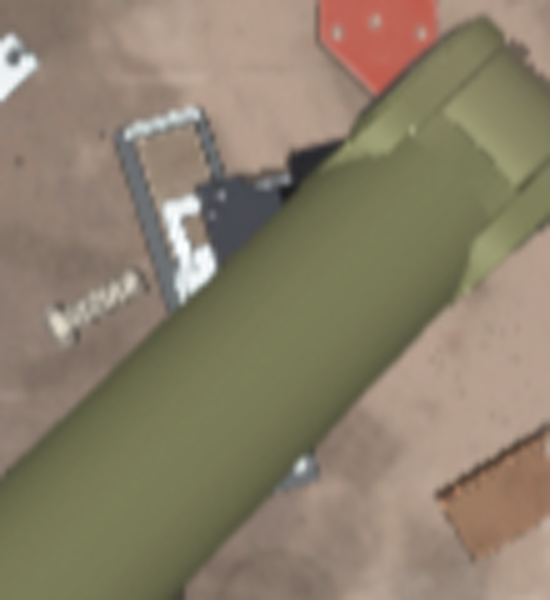

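The bar is at its stop: its direction reads about -77°, so it has turned roughly 1.8 rad, and the push force rose to 15 N. I'll back off, rise and go to the pin.

```bash
python3 -m handwheel '[{"xyz":[1.5,0.3,0],"angular":[0,1.5,0]},{"xyz":[0.5,0,2],"angular":[0,0,0]},{"xyz":[0,0,3],"angular":[0,0,0]},{"xyz":[0,0,3],"angular":[0,0,2]},{"xyz":[0,0,1],"angular":[0,0,0]}]'
python3 -m handwheel '[{"xyz":[-2,1,0],"angular":[0,0,0]},{"xyz":[-3,1.5,0],"angular":[0,0,0]},{"xyz":[-3,1.5,0],"angular":[0,0,0]},{"xyz":[-2,1,0],"angular":[0,0,0]},{"xyz":[0,0,0],"angular":[0,0,0]}]' 5
python3 -c "
from h import *
st([.482,-.197,.12],-73.5)"
```

```text
time: 11.1
position: [0.6082, -0.2432, 0.1396]
tool_rot: [0.969, 1.346, -0.984]
ft_force: [0.1, -0.8, 0.9]
grip_width: 0.008
time: 11.52
position: [0.5048, -0.1944, 0.14]
tool_rot: [0.945, 1.352, -0.972]
ft_force: [0.9, -0.2, 0.4]
grip_width: 0.296
t 11.52 tcp [ 0.5048 -0.1944  0.14  ] xaxis [-0.0115 -0.0119 -0.9999] jawyaw -70.7 q7 [-0.72  0.3   1.2   1.85 -0.29  1.19 -0.66] F [ 0.9 -0.2  0.4] g 2.57
d cm [-2.2821 -0.2619 -1.9984]
dyaw -2.7760187167431383
tiltfix deg [ 0.6816 -0.6566  0.    ]
```

q3 is close to its limit, so I'll turn the yaw back. The pin is round and can be gripped at an oblique yaw.

```bash
python3 -m handwheel '[{"xyz":[0,0,0],"angular":[0.6,-0.6,6]},{"xyz":[0,0,0],"angular":[0,0,7]},{"xyz":[0,0,0],"angular":[0,0,7]},{"xyz":[0,0,0],"angular":[0,0,7]},{"xyz":[0,0,0],"angular":[0,0,7]}]'
python3 -m handwheel '[{"xyz":[-0.5,0,0],"angular":[0,0,7]},{"xyz":[-0.5,0,0],"angular":[0,0,0]}]' 
python3 -c "
from h import *
st([.482,-.197,.12],-30)"
```

```text
time: 11.93
position: [0.5037, -0.1924, 0.1387]
tool_rot: [0.484, 1.516, -0.486]
ft_force: [0.1, 0.3, 0.3]
grip_width: 0.562
time: 12.1
position: [0.4943, -0.193, 0.1384]
tool_rot: [0.38, 1.537, -0.386]
ft_force: [0.6, 0.2, -0.0]
grip_width: 0.574
t 12.1 tcp [ 0.4943 -0.193   0.1384] xaxis [-0.0011 -0.0035 -1.    ] jawyaw -28.0 q7 [-0.63  0.2   1.06  1.88 -0.19  1.16  0.01] F [ 0.6  0.2 -0. ] g 4.99
d cm [-1.2342 -0.3995 -1.8445]
dyaw -2.0352698532991553
tiltfix deg [ 0.2025 -0.0606  0.    ]
```

```bash
python3 -m handwheel '[{"xyz":[-1.2,-0.4,-1.5],"angular":[0,0,0]},{"xyz":[0,0,-2],"angular":[0,0,0]},{"xyz":[0,0,-1],"angular":[0,0,0]},{"xyz":[0,0,0],"angular":[0,0,0]}]' 
python3 - <<'E'
from h import *
st([.482,-.197,.043],-30);cams()
s=C["side"][2][170:330,180:340];cv2.imwrite("pics/d9.png",cv2.resize(s,None,fx=4,fy=3.7,interpolation=cv2.INTER_CUBIC))
E
```

```text
time: 12.43
position: [0.4818, -0.1984, 0.0925]
tool_rot: [0.382, 1.534, -0.389]
ft_force: [-0.7, -0.1, -0.2]
grip_width: 0.57
t 12.43 tcp [ 0.4818 -0.1984  0.0925] xaxis [ 0.0008 -0.0045 -1.    ] jawyaw -28.2 q7 [-0.59  0.24  1.04  1.96 -0.24  1.07  0.06] F [-0.7 -0.1 -0.2] g 4.96
d cm [ 0.0188  0.1409 -4.9507]
dyaw -1.8411919136021027
tiltfix deg [0.2592 0.0482 0.    ]
```

View pics/d9.png

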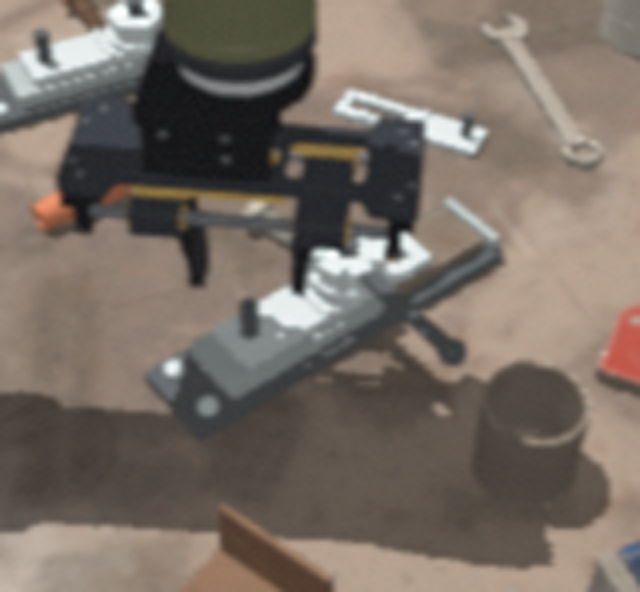

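The pin (248,315) lies between the two fingers, and the bar (450,345) is well short of the tube (530,440). I'll go down and grip the pin.

```bash
python3 -m handwheel '[{"xyz":[0,0.1,-1.8],"angular":[0.2,0,0]},{"xyz":[0,0,-1.5],"angular":[0,0,0]},{"xyz":[0,0,-0.5],"angular":[0,0,0]},{"xyz":[0,0,0],"angular":[0,0,0]}]' 
python3 -c "
from h import *
st([.482,-.197,.045],-30)"
```

```text
time: 12.87
position: [0.4874, -0.1986, 0.0589]
tool_rot: [0.383, 1.526, -0.385]
ft_force: [-0.0, 0.8, -0.2]
grip_width: 0.573
t 12.87 tcp [ 0.4874 -0.1986  0.0589] xaxis [ 0.0095 -0.0038 -0.9999] jawyaw -28.1 q7 [-0.54  0.31  1.01  1.98 -0.31  1.01  0.12] F [-0.   0.8 -0.2] g 4.99
d cm [-0.5401  0.1637 -1.3855]
dyaw -1.9046875678302513
tiltfix deg [0.2178 0.5451 0.    ]
```

```bash
python3 -m handwheel '[{"xyz":[-0.5,0.1,-0.8],"angular":[0.2,0.5,0]},{"xyz":[-0.1,0,-0.5],"angular":[0,0,0]},{"xyz":[0,0,0],"angular":[0,0,0]},{"xyz":[0,0,0],"angular":[0,0,0]}]' 
python3 -c "
from h import *
st([.482,-.197,.045],-30)"
python3 -m handwheel '[{"xyz":[0,0,0],"angular":[0,0,0]},{"xyz":[0,0,0],"angular":[0,0,0]},{"xyz":[0,0,0],"angular":[0,0,0]},{"xyz":[0,0,0],"angular":[0,0,0]},{"xyz":[0,0,0],"angular":[0,0,0]}]' 0.8 10
python3 -m handwheel '[{"xyz":[0,0,0],"angular":[0,0,0]},{"xyz":[0,0,0],"angular":[0,0,0]},{"xyz":[0,0,0],"angular":[0,0,0]}]'
```

```text
time: 13.2
position: [0.4828, -0.1981, 0.0473]
tool_rot: [0.384, 1.533, -0.384]
ft_force: [-0.8, 0.0, -0.1]
grip_width: 0.57
t 13.2 tcp [ 0.4828 -0.1981  0.0473] xaxis [ 0.0031 -0.001  -1.    ] jawyaw -28.1 q7 [-0.53  0.32  1.    1.99 -0.33  0.99  0.13] F [-0.8  0.  -0.1] g 4.96
d cm [-0.0839  0.1113 -0.2255]
dyaw -1.922769298358702
tiltfix deg [0.0553 0.1801 0.    ]
time: 13.62
position: [0.4839, -0.1983, 0.0486]
tool_rot: [0.384, 1.531, -0.383]
ft_force: [-0.6, -0.3, -1.1]
grip_width: 0.283
time: 13.87
position: [0.4834, -0.1983, 0.0487]
tool_rot: [0.384, 1.532, -0.383]
ft_force: [-0.1, -0.7, -0.0]
grip_width: 0.131
```

The opening of 11.4 mm matches the 12 mm pin. Now I'll draw the strap back.

```bash
python3 -m handwheel '[{"xyz":[-0.8,-0.24,0],"angular":[0,0,0]},{"xyz":[-0.9,-0.27,0],"angular":[0,0,0]},{"xyz":[-0.9,-0.27,0],"angular":[0,0,0]},{"xyz":[-0.9,-0.27,0],"angular":[0,0,0]}]' 
python3 -c "
from h import *
st([.4446,-.21,.0485],-30)"
```

```text
time: 14.2
position: [0.448, -0.209, 0.0487]
tool_rot: [0.382, 1.529, -0.382]
ft_force: [1.4, 0.2, 0.4]
grip_width: 0.131
t 14.2 tcp [ 0.448  -0.209   0.0487] xaxis [ 0.007  -0.0019 -1.    ] jawyaw -28.0 q7 [-0.56  0.24  1.04  2.06 -0.26  0.97  0.13] F [1.4 0.2 0.4] g 1.14
d cm [-0.3364 -0.0999 -0.0152]
dyaw -2.0442344417406133
tiltfix deg [0.1109 0.4004 0.    ]
```

```bash
python3 -m handwheel '[{"xyz":[-0.5,-0.15,0],"angular":[0,0.3,0]},{"xyz":[-0.3,-0.1,0],"angular":[0,0,0]},{"xyz":[-0.2,-0.06,0],"angular":[0,0,0]},{"xyz":[0,0,0],"angular":[0,0,0]}]' 
python3 -c "
from h import *
st([.4446,-.21,.0485],-30)"
```

```text
time: 14.53
position: [0.4428, -0.21, 0.0506]
tool_rot: [0.388, 1.518, -0.377]
ft_force: [0.1, -0.4, -2.9]
grip_width: 0.137
t 14.53 tcp [ 0.4428 -0.21    0.0506] xaxis [ 0.0196  0.0026 -0.9998] jawyaw -28.0 q7 [-0.57  0.22  1.05  2.07 -0.24  0.96  0.13] F [ 0.1 -0.4 -2.9] g 1.19
d cm [ 0.1814  0.0004 -0.207 ]
dyaw -1.9727694433809972
tiltfix deg [-0.1516  1.1222  0.    ]
```

```bash
python3 -m handwheel '[{"xyz":[0,0,-0.2],"angular":[0,1.0,0]},{"xyz":[0,0,0],"angular":[0,0,0]}]' 
python3 -c "
from h import *
st([.4446,-.21,.0485],-30)"
python3 -m handwheel '[{"xyz":[0,0,0],"angular":[0,0,0]},{"xyz":[0,0,0],"angular":[0,0,0]},{"xyz":[0,0,0],"angular":[0,0,0]},{"xyz":[0,0,0],"angular":[0,0,0]},{"xyz":[0,0,0],"angular":[0,0,0]}]' 5
python3 -c "
from h import *
st([.4446,-.21,.0485],-30)"
```

```text
time: 14.7
position: [0.4421, -0.2097, 0.0487]
tool_rot: [0.387, 1.536, -0.38]
ft_force: [2.3, 1.0, -1.6]
grip_width: 0.136
t 14.7 tcp [ 0.4421 -0.2097  0.0487] xaxis [ 0.0012  0.0041 -1.    ] jawyaw -28.0 q7 [-0.56  0.24  1.05  2.06 -0.25  0.97  0.13] F [ 2.3  1.  -1.6] g 1.18
d cm [ 0.2542 -0.0319 -0.0208]
dyaw -1.9920519761264046
tiltfix deg [-0.2372  0.069   0.    ]
time: 15.12
position: [0.4395, -0.2113, 0.0479]
tool_rot: [0.386, 1.541, -0.384]
ft_force: [0.0, -0.7, 0.3]
grip_width: 0.426
t 15.12 tcp [ 0.4395 -0.2113  0.0479] xaxis [-0.0042  0.0026 -1.    ] jawyaw -28.1 q7 [-0.55  0.24  1.05  2.06 -0.25  0.98  0.13] F [ 0.  -0.7  0.3] g 3.71
d cm [0.5057 0.1265 0.0633]
dyaw -1.8800037799969829
tiltfix deg [-0.1511 -0.2411 -0.    ]
```

Released. I'll go straight up, move clear and check.

```bash
python3 -m handwheel '[{"xyz":[0,0,0],"angular":[0,0,0]},{"xyz":[0,0,0],"angular":[0,0,0]},{"xyz":[0.3,0.1,1.5],"angular":[0,0,0]},{"xyz":[0,0,2.5],"angular":[0,0,0]},{"xyz":[0,0,3],"angular":[0,0,0]}]' 
python3 -m handwheel '[{"xyz":[0,0,3],"angular":[0,0,0]},{"xyz":[0,3,2],"angular":[0,0,0]},{"xyz":[0,4,1],"angular":[0,0,0]},{"xyz":[0,4,0],"angular":[0,0,0]},{"xyz":[0,4,0],"angular":[0,0,0]}]' 
python3 -m handwheel '[{"xyz":[0,4,0],"angular":[0,0,0]},{"xyz":[0,4,0],"angular":[0,0,0]},{"xyz":[0,0,0],"angular":[0,0,0]},{"xyz":[0,0,0],"angular":[0,0,0]}]' 
python3 - <<'E'
from h import *
st();cams()
cv2.imwrite("pics/e0s.png",C["side"][2]);cv2.imwrite("pics/e0t.png",C["top"][2])
cv2.imwrite("pics/e1.png",cv2.resize(C["side"][2][205:295,205:345],None,fx=5.6,fy=5.6,interpolation=cv2.INTER_CUBIC))
cv2.imwrite("pics/e2.png",cv2.resize(C["top"][2][155:260,265:365],None,fx=5.6,fy=5.6,interpolation=cv2.INTER_CUBIC))
E
```

```text
time: 15.53
position: [0.4366, -0.2093, 0.1143]
tool_rot: [0.385, 1.555, -0.389]
ft_force: [1.2, 0.5, 0.8]
grip_width: 0.57
time: 15.95
position: [0.4383, -0.067, 0.1843]
tool_rot: [0.403, 1.537, -0.406]
ft_force: [1.1, 0.4, -0.6]
grip_width: 0.578
time: 16.28
position: [0.4374, 0.0257, 0.1862]
tool_rot: [0.399, 1.536, -0.39]
ft_force: [0.6, -0.5, -0.2]
grip_width: 0.574
t 16.28 tcp [0.4374 0.0257 0.1862] xaxis [-0.0001  0.0054 -1.    ] jawyaw -28.8 q7 [-0.91 -0.19  0.72  2.02  0.12  1.27 -0.73] F [ 0.6 -0.5 -0.2] g 4.99
tiltfix deg [-0.3074 -0.0066 -0.    ]
```

View pics/e1.png

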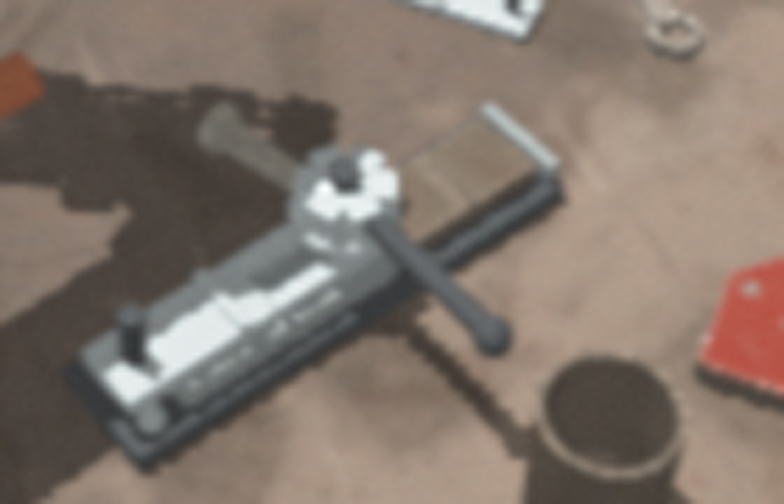

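View pics/e2.png

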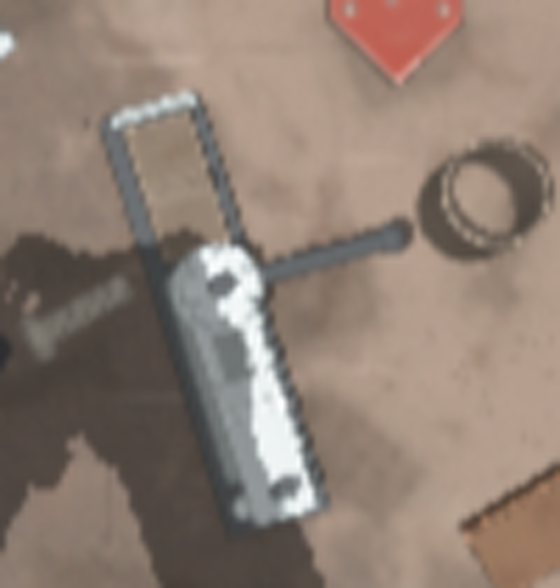

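View pics/e0t.png

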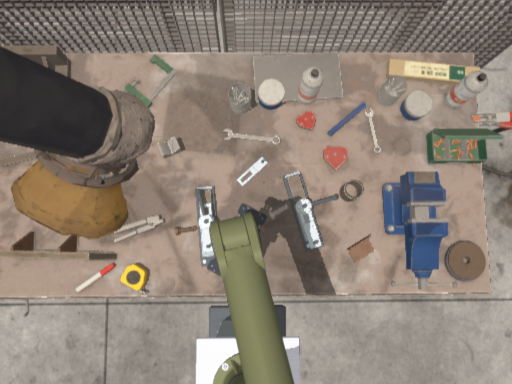

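The nose is behind the nut, the coupon is fully exposed, the bar points right and the tube is upright. I'll put numbers on it.

```bash
python3 - <<'E'
from h import *
cams()
T=lambda x,y:(x/5.6+264.6,y/5.6+154.6);S=lambda x,y:(x/5.6+204.6,y/5.6+204.6)
pin=onz("side",S(132,315),.066);pt=onz("top",T(286,484),.066);print("pin",pin,pt)
for p in(pin,pt):
    print("moved",np.linalg.norm(p[:2]-(.482,-.197)),"behind stud",np.linalg.norm(p[:2]-S0))
for b in(onz("side",S(491,332),.059),onz("top",T(398,235),.059)):
    d=b[:2]-S0;print("ball",b,np.degrees(np.arctan2(d[1],d[0])), "turn", np.radians(26-np.degrees(np.arctan2(d[1],d[0]))))
t=onz("side",S(609,417),.07);print("tube",t,np.linalg.norm(t[:2]-S0))
t=onz("top",T(497,193),.07);print("tube",t,np.linalg.norm(t[:2]-S0))
a=cv2.imread("pics/top0.png")
E
```

```text
pin [ 0.4426 -0.2102  0.066 ] [ 0.4447 -0.2091  0.066 ]
moved 0.041500070078755266 behind stud 0.11671688992872178
moved 0.039195461457464616 behind stud 0.11441894286573433
ball [ 0.5802 -0.2687  0.059 ] -74.35389629439503 turn 1.75150590754213
ball [ 0.5814 -0.2758  0.059 ] -74.75597870429638 turn 1.758523569459262
tube [ 0.6007 -0.3302  0.07  ] 0.1619225950453202
tube [ 0.6029 -0.329   0.07  ] 0.1613690779416125
```

Everything is within limits: strap drawn back about 40–41 mm, nut at about 1.75 rad, tube 161 mm from the stud. I'll hand the job in.

```bash
python3 -c "
from bench import *
print(close_job())"
```

```text
the job is handed in; nothing more can be done
None
```

The job is done and handed in at about 16.5 s of the 56 s; `close_job()` reports no verdict. I lifted the tube away from the notched-nut clamp (the right-hand one of the two) and stood it upright. Then I pushed the bar clockwise to its stop with closed fingers and drew the strap back by its pin.

These are the last checks from both cameras before handing in:

| Item | Measured | Required |
|---|---|---|
| Tube distance from stud | about 161 mm, upright | at least 135 mm |
| Notched nut turn | about 1.75 rad | at least 1.55 rad |
| Strap pin drawn back | 39–41.5 mm (the two views differ by about 2 mm) | at least 35.5 mm |

- **Coupon:** it is fully uncovered and by eye has not moved; I did not measure its shift.
- **Plain nut and bystanders:** I never approached or touched them, and they look unmoved by eye. I did not measure these either.
- **Gripper:** it is clear of everything.
- **Slips along the way:** one pair of moves was refused for a missing key in the rows and sent again. One bar reading, taken while still pushing, gave about 1.80 rad against the 1.75 rad stop, within what that single view can resolve.

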